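# Bolt down a pressure test pot in crisscross passes and start the leak test

### The arm

A 6-joint arm with a two-finger parallel gripper is mounted at the origin on the work surface. World frame = base frame: x ahead of the robot, y to its left, z up, the work surface at z = 0. Lengths are in m, angles in rad, forces in N, time in s.
With the tool pointing down it reaches from about 0.35 to 0.975 m from the base axis. Payload 7.1 kg.
Tool frame: the origin (TCP) lies midway between the tips of the shut fingers; the grasp point (between the pads) lies 19 mm behind it; z points along the fingers, x is the direction in which the jaws open and shut, and the axes are right-handed (so a half turn about z gives the same grasp; the last joint's range is limited). The gripper opens to 88 mm and grips with 3 to 60 N. Pads are 20 mm wide; open, the fingers measure 115 mm over their backs; the gripper's body (75 mm by 178 mm) begins 61 mm behind the grasp point.
Start: joints at [1.107, 0.423, 1.63, -0, 1.089, -0.019], TCP at [0.269, 0.564, 0.223] pointing down, gripper open.
Joint ranges: [-3, 3], [-0.9, 2.11], [0.09, 2.58], [-1.31, 4.45], [0.11, 2.69], [-2.54, 2.54]. Speed limits (rad/s): [2.39, 2.39, 3.01, 3.14, 3.14, 3.14].

### API

Orientations are given as a unit quaternion [w, x, y, z].
In Python, from station import move_pose, movel, movej, command_gripper, wait, inverse_kinematics, read_camera, camera_info, MotionError, job_done, get_time, get_joint_pos, get_qvel, get_effort, get_tcp_pos, get_ee_rot, get_ft_force, get_ft_torque, get_grip_width gives the robot as it stands. Calls block until the motion is done:
- move_pose(position, orientation): joint-space move of the TCP to a pose.
- movel(position, frame=None, v=0.15, until_force=None): straight line of the TCP; frame=None keeps the orientation; v is the mean speed in m/s. With until_force (N) it stops when the force on the tool has changed by that much, and returns True; else False.
- movej(angles): joint-space move.
- command_gripper(opening): opening from 0.0 (shut) to 1.0 (fully open); the grip force is fixed at half the most; returns when the fingers have stopped.
- wait(seconds).
- inverse_kinematics(position, orientation): joint angles nearest the present ones, or None.
- read_camera(name): name is "scene" or "top" or "wrist"; returns the picture (480x640x3 uint8, red, green, blue); there is no depth.
- camera_info(name): a dict with "intrinsics" (3x3 intrinsics, pixels), "T" (4x4, takes a point from camera to world coordinates); the wrist camera has in their place "tool_from_camera" (4x4, takes a point from camera to tool coordinates, whose origin is the TCP and whose axes are the tool frame's). Camera axes: x right, y up, looking along -z (the intrinsics and any distortion apply to the point x, -y, -z); pixel columns grow to the right and rows downward; lengths in m; the calibration is good to about 2 mm. A picture is of the moment at which its call begins: read the wrist's pose just before it. camera_info takes no time and is no camera call.
A pose or a line that the arm cannot do raises MotionError and nothing moves.
- job_done(): hands the job in, once; it reports no verdict.
Readings, each from a call of its own:
- get_time(): time.
- get_joint_pos(): joint angles.
- get_qvel(): joint speeds.
- get_effort(): joint torques, N m.
- get_tcp_pos(): TCP position.
- get_ee_rot(): TCP orientation.
- get_ft_force(): force on the tool from outside, world axes, zero at the start.
- get_ft_torque(): the same for the moment, N m.
- get_grip_width(): opening from 0.0 (shut) to 1.0 (fully open).
Only numpy, scipy, OpenCV 4.12 (cv2) and the standard library are available. Lean on these libraries where they do the work, as an engineer would, in place of code of your own. Each camera call takes 0.05 s, during which the arm holds its last target. There are 200 camera calls.

### The job

The lid of the pressure test pot is only finger-tight: tighten its four T-bar nuts clockwise in crisscross order (one nut, then the one opposite it, then the other two), first giving every nut about a quarter turn, then going round crisscross a second time until each is hard against its stop. Then start the leak test: turn the console's key clockwise as far as it goes and let it spring back. Leave the other things on the bench where they are.

Things in the scene. Friction and masses are not known exactly. Their poses are not given: they have to be found in the camera images.
- pot: Pressure test pot, bolted down: aluminium can on a dark foot 150 mm across, lid 140 mm across. Origin: centre of the underside, on the mat; z up. Lid top 115 mm above it. Four slotted ears stick out of the lid along this body's +x, +y, -x, -y and carry the swing bolts, whose axes stand 76 mm from the pot's axis.
- gauge (a point): Middle of the pressure gauge that stands on the middle of the lid: 42 mm dial, within 22 mm of the pot's axis, top 185 mm above the pot's origin. Also on the lid, in the pot's frame: a nipple at (24, 24) mm, 18 mm across, 151 mm high, and a relief valve at (-24, -24) mm, 16 mm across, 155 mm high. Obstacles.
- console: Grey leak-test console box, fixed, 150 x 150 mm, top plate 82 mm above this origin (centre of the underside). The key switch is on the top at (-35, 0) mm; a mushroom stop button at (45, -45) mm reaches 108 mm high; display and two push buttons are nearly flat.
- key (a joint): Spring-return key in the console's switch: 0 is RUN, where it rests; it turns clockwise seen from above, against a spring (0.03 to 0.12 N m), to a stop at 0.87 rad, which is START. Let go, it springs back to 0.
- key_bow (a point): Centre of the key's black plastic head, a flat upright plate 30 mm wide (along this point's x), 9 mm thick (y) and 26 mm tall; its lower edge is 13 mm above the flat steel switch collar. Origin on the key's turning axis (vertical).
- nut1_bar (a point): T-bar nut 1, on the pot's +x ear (1 is opposite 3, 2 opposite 4). On the nut's vertical axis, at mid-bar height, 32 mm above the lid top; x runs along the bar: a 10 mm rod with 14 mm balls at its ends, centred 36 mm either side (86 mm over all). Hub 21 mm across, to 9 mm above this point; bolt end, 10 mm across, to 25 mm above. Push a bar end round to turn it.
- nut2_bar (a point): T-bar nut 2, on the pot's +y ear (1 is opposite 3, 2 opposite 4). On the nut's vertical axis, at mid-bar height, 32 mm above the lid top; x runs along the bar: a 10 mm rod with 14 mm balls at its ends, centred 36 mm either side (86 mm over all). Hub 21 mm across, to 9 mm above this point; bolt end, 10 mm across, to 25 mm above. Push a bar end round to turn it.
- nut3_bar (a point): T-bar nut 3, on the pot's -x ear (1 is opposite 3, 2 opposite 4). On the nut's vertical axis, at mid-bar height, 32 mm above the lid top; x runs along the bar: a 10 mm rod with 14 mm balls at its ends, centred 36 mm either side (86 mm over all). Hub 21 mm across, to 9 mm above this point; bolt end, 10 mm across, to 25 mm above. Push a bar end round to turn it.
- nut4_bar (a point): T-bar nut 4, on the pot's -y ear (1 is opposite 3, 2 opposite 4). On the nut's vertical axis, at mid-bar height, 32 mm above the lid top; x runs along the bar: a 10 mm rod with 14 mm balls at its ends, centred 36 mm either side (86 mm over all). Hub 21 mm across, to 9 mm above this point; bolt end, 10 mm across, to 25 mm above. Push a bar end round to turn it.
- nut1 (a joint): Turn of nut 1 in rad from finger-tight (0); grows as it is tightened, clockwise seen from above, to a hard stop at 2.9, fully tight. Stiff: 0.25 N m, rising to 0.4 N m near the stop, and stays where it is left. A nut starts between 0 and 0.25, its bar pointing any way.
- nut2 (a joint): Turn of nut 2 in rad from finger-tight (0); grows as it is tightened, clockwise seen from above, to a hard stop at 2.9, fully tight. Stiff: 0.25 N m, rising to 0.4 N m near the stop, and stays where it is left. A nut starts between 0 and 0.25, its bar pointing any way.
- nut3 (a joint): Turn of nut 3 in rad from finger-tight (0); grows as it is tightened, clockwise seen from above, to a hard stop at 2.9, fully tight. Stiff: 0.25 N m, rising to 0.4 N m near the stop, and stays where it is left. A nut starts between 0 and 0.25, its bar pointing any way.
- nut4 (a joint): Turn of nut 4 in rad from finger-tight (0); grows as it is tightened, clockwise seen from above, to a hard stop at 2.9, fully tight. Stiff: 0.25 N m, rising to 0.4 N m near the stop, and stays where it is left. A nut starts between 0 and 0.25, its bar pointing any way.
- barrel: Open aluminium cylinder standing up, 84 mm across, 150 mm high. Bystander; origin at the middle of its underside.
- beaker: Clear plastic cup standing up, 52 mm across, 130 mm high. Bystander; origin at the middle of its underside.
- riveter: Red pistol-shaped rivet-tool body lying on its side, about 170 x 150 mm, 44 mm high. Bystander; origin at its middle, at the bottom.
- spring: Steel coil spring standing up, 26 mm across, 60 mm high. Bystander; origin at the middle of its underside.
- piston: Steel piston, 42 mm across and 24 mm high, with its 12 mm rod standing upright to 155 mm; a tall obstacle close to the pot. Bystander; origin at the middle of its underside.
- collar: Brass collar, 34 mm across, 22 mm high. Bystander; origin at the middle of its underside.
- driver: Screwdriver lying along its x, 190 mm long. Bystander; origin at its middle, at the bottom.
- wrench: Flat wrench lying along its x, 170 mm long. Bystander; origin at its middle, at the bottom.
There are look-alikes about, which are no part of the job. Leave any green look-alike of the console alone.

How it is judged:
On the way, in this order (a step that is already met when the one before it is completed fails the run):
1. first pass: every nut has been given about a quarter turn (1.1 to 2.2 rad), none is tight yet (value of joint nut1 between 1.1 and 2.2 rad and value of joint nut2 between 1.1 and 2.2 rad and value of joint nut3 between 1.1 and 2.2 rad and value of joint nut4 between 1.1 and 2.2 rad), for 0.1 s.
2. second pass: every nut is tight against its stop (over 2.7 of 2.9 rad) (value of joint each of nut1, nut2, nut3, nut4 above 2.7 rad), for 0.1 s.
3. the key is turned to START (over 0.7 of 0.87 rad) (value of joint key above 0.7 rad), for 0.05 s.
At the end, for the whole second after the job is handed in: All four nuts are tight (each over 2.7 rad, stop at 2.9), the key has sprung back to RUN (under 0.1 rad), and every bystander is within 30 mm of where it stood (all of step 2 and value of joint key below 0.1 rad and distance of each of barrel, beaker, riveter, spring, piston, collar, driver, wrench from where it was at the start of the episode below 0.03 m); the robot touches nothing.
It fails at once if first pass out of crisscross order: two neighbouring nuts turned (over 0.7 rad) while neither of the other two is ((value of joint each of nut1, nut2 above 0.7 rad and value of joint each of nut3, nut4 below 0.7 rad) or (value of joint each of nut2, nut3 above 0.7 rad and value of joint each of nut4, nut1 below 0.7 rad) or (value of joint each of nut3, nut4 above 0.7 rad and value of joint each of nut1, nut2 below 0.7 rad) or (value of joint each of nut4, nut1 above 0.7 rad and value of joint each of nut2, nut3 below 0.7 rad)).
It fails at once if second pass out of crisscross order: two neighbouring nuts tightened (over 2.4 rad) while neither of the other two is ((value of joint each of nut1, nut2 above 2.4 rad and value of joint each of nut3, nut4 below 2.4 rad) or (value of joint each of nut2, nut3 above 2.4 rad and value of joint each of nut4, nut1 below 2.4 rad) or (value of joint each of nut3, nut4 above 2.4 rad and value of joint each of nut1, nut2 below 2.4 rad) or (value of joint each of nut4, nut1 above 2.4 rad and value of joint each of nut2, nut3 below 2.4 rad)).
It fails at once if a nut taken past the first pass (over 2.4 rad) before every nut has had its quarter turn (1.1 rad) (value of joint any of nut1, nut2, nut3, nut4 above 2.4 rad and value of joint any of nut1, nut2, nut3, nut4 below 1.1 rad).
It fails at once if the key turned to START (over 0.5 rad) before all nuts are tight (value of joint key above 0.5 rad and value of joint any of nut1, nut2, nut3, nut4 below 2.7 rad).
It fails at once if a bystander moved more than 30 mm (distance of any of barrel, beaker, riveter, spring, piston, collar, driver, wrench from where it was at the start of the episode above 0.03 m).
It also fails if it takes over 72 s, if anything falls off the work surface, if the arm or the gripper's body presses on something with over 40 N, if the wrist force passes 120 N, or if a joint passes its speed limit or range.

## Working session

There is one attempt and no reset: what is moved stays moved. The work goes in short steps, each a Python script; the robot and the scene stay as the last script left them, time stands still between calls to the robot, and variables do not carry over. Pictures are saved under pics/ and viewed, on a budget of 10 in all, crops included, one or two more only if the job needs it, and the job is handed in when it is done.

```bash
mkdir -p pics; ls
python3 - <<'E'
from station import *
import cv2
for n in("scene","top"):
    cv2.imwrite(f"pics/{n}.png",read_camera(n)[:,:,::-1])
    i=camera_info(n);print(n,{k:(v if not hasattr(v,'tolist') else v.tolist()) for k,v in i.items()})
print(camera_info("wrist"),get_ee_rot(),get_time())
E
```

```text
pics
scene {'intrinsics': [[579.9168122199234, 0.0, 319.43265329591253], [0.0, 579.9168122199234, 237.4498545624783], [0.0, 0.0, 1.0]], 'T': [[-0.650513318399537, -0.43464271935455706, 0.6228307387219246, 1.1948792098978755], [0.7592091877670347, -0.39462445886132413, 0.5175644362574832, 0.6239155449424301], [0.020828629214177448, 0.8095413781768556, 0.5866932121855302, 0.8018732653954009], [0.0, 0.0, 0.0, 1.0]]}
top {'intrinsics': [[555.6648350098726, 0.0, 327.5897193851599], [0.0, 555.6648350098726, 242.97078854197227], [0.0, 0.0, 1.0]], 'T': [[-0.013993351236797088, 0.9910393883002185, -0.13283492371621572, 0.32009487646131934], [-0.9996666071104351, -0.016749046781598123, -0.019650548598422395, 0.014811758182323807], [-0.021699326014297162, 0.13251566046862934, 0.9909433581093768, 1.2394628553018734], [0.0, 0.0, 0.0, 1.0]]}
{'intrinsics': array([[393.06986924,   0.        , 322.26440018],
       [  0.        , 393.06986924, 244.45096177],
       [  0.        ,   0.        ,   1.        ]]), 'tool_from_camera': array([[ 9.99999710e-01, -5.94431988e-04, -4.75944799e-04,
        -6.27202273e-04],
       [-6.95786787e-04, -9.67237103e-01, -2.53873793e-01,
        -6.92077980e-02],
       [-3.09440765e-04,  2.53874051e-01, -9.67237236e-01,
        -1.61958704e-01],
       [ 0.00000000e+00,  0.00000000e+00,  0.00000000e+00,
         1.00000000e+00]])} [ 3.41211563e-04  8.45672575e-01  5.33701659e-01 -5.64216809e-04] 0.1
```

View pics/top.png

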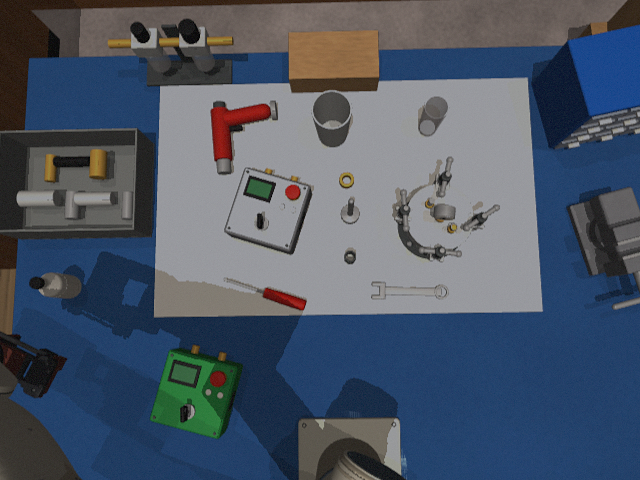

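View pics/scene.png

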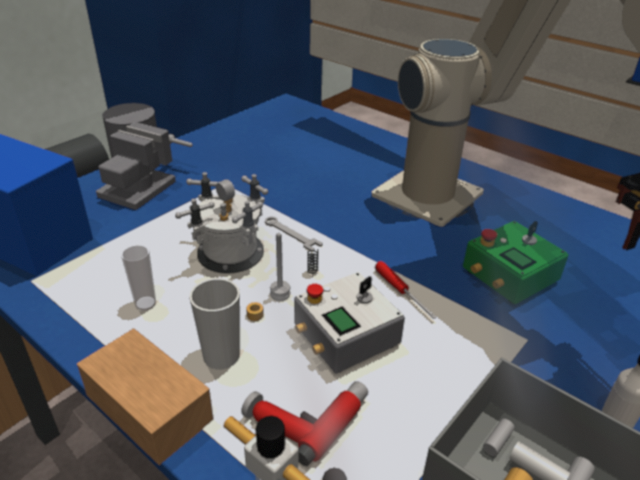

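```bash
cat > h.py <<'E'
from station import *
import numpy as np, cv2
from scipy.spatial.transform import Rotation as R
def ray(K,T,px):
    u,v=px; d=np.array([(u-K[0,2])/K[0,0],-(v-K[1,2])/K[1,1],-1.])
    return T[:3,3],T[:3,:3]@d
def onplane(K,T,px,z):
    o,d=ray(K,T,px); return o+d*(z-o[2])/d[2]
def cam(n):
    i=camera_info(n); return np.array(i["intrinsics"]),np.array(i["T"])
def wristT(pos,q):
    i=camera_info("wrist"); M=np.eye(4); M[:3,:3]=R.from_quat(np.r_[q[1:],q[0]]).as_matrix(); M[:3,3]=pos
    return np.array(i["intrinsics"]),M@np.array(i["tool_from_camera"])
def proj(K,T,p):
    c=T[:3,:3].T@(np.asarray(p)-T[:3,3]); return K[0,0]*c[0]/-c[2]+K[0,2],K[1,1]*-c[1]/-c[2]+K[1,2]
def down(a):
    "tool pointing down, tool x (jaw direction) at world angle a"
    q=(R.from_euler('z',a)*R.from_euler('x',np.pi)).as_quat(); return [q[3],q[0],q[1],q[2]]
def shot(name):
    p,q=get_tcp_pos(),get_ee_rot(); im=read_camera("wrist"); cv2.imwrite(f"pics/{name}.png",im[:,:,::-1])
    np.savez(f"pics/{name}.npz",p=p,q=q); return im
E
python3 - <<'E'
from h import *
K,T=cam("top")
for n,p,z in [("n",(445,178),.147),("w",(402,210),.147),("s",(434,250),.147),("e",(483,218),.147),("key",(262,220),.11),("piston",(350,215),.02),("pistontop",(350,199),.155),("beaker",(428,128),0.),("barrel",(333,140),0),("spring",(349,256),.06)]:
    print(n,onplane(K,T,p,z).round(3))
for a in (0,np.pi/2,-np.pi/2,np.pi): print(a,inverse_kinematics([.33,-.18,.36],down(a)),inverse_kinematics([.45,-.21,.36],down(a)))
E
```

```text
n [ 0.594 -0.201  0.147]
w [ 0.53  -0.113  0.147]
s [ 0.449 -0.173  0.147]
e [ 0.511 -0.273  0.147]
key [0.522 0.172 0.11 ]
piston [ 0.546 -0.012  0.02 ]
pistontop [ 0.553 -0.009  0.155]
beaker [ 0.75  -0.196  0.   ]
barrel [0.726 0.024 0.   ]
spring [ 0.449 -0.007  0.06 ]
0 [-5.31009458e-01 -1.28627325e-01  1.96310546e+00 -4.44089210e-16
  1.30711451e+00 -5.31009458e-01] [-4.60592964e-01  8.82311592e-02  1.75174884e+00 -4.44089210e-16
  1.30161265e+00 -4.60592964e-01]
1.5707963267948966 [-0.53100946 -0.12862732  1.96310546  0.          1.30711451 -2.10180579] [-0.46059296  0.08823116  1.75174884  0.          1.30161265 -2.03138929]
-1.5707963267948966 [-5.31009458e-01 -1.28627325e-01  1.96310546e+00 -4.44089210e-16
  1.30711451e+00  1.03978687e+00] [-4.60592964e-01  8.82311592e-02  1.75174884e+00 -4.44089210e-16
  1.30161265e+00  1.11020336e+00]
3.141592653589793 None None
```

Run:
```python
from h import *
move_pose([.52,.20,.33],down(0)); a=shot("c1")
move_pose([.52,-.15,.36],down(0)); b=shot("p1")
print(get_time())
cv2.imwrite("pics/p1z.png",cv2.resize(b[90:390,120:520,::-1],None,fx=2,fy=2,interpolation=cv2.INTER_CUBIC))
cv2.imwrite("pics/c1z.png",cv2.resize(a[90:390,120:520,::-1],None,fx=2,fy=2,interpolation=cv2.INTER_CUBIC))
```

```text
3.1917
```

View pics/p1z.png

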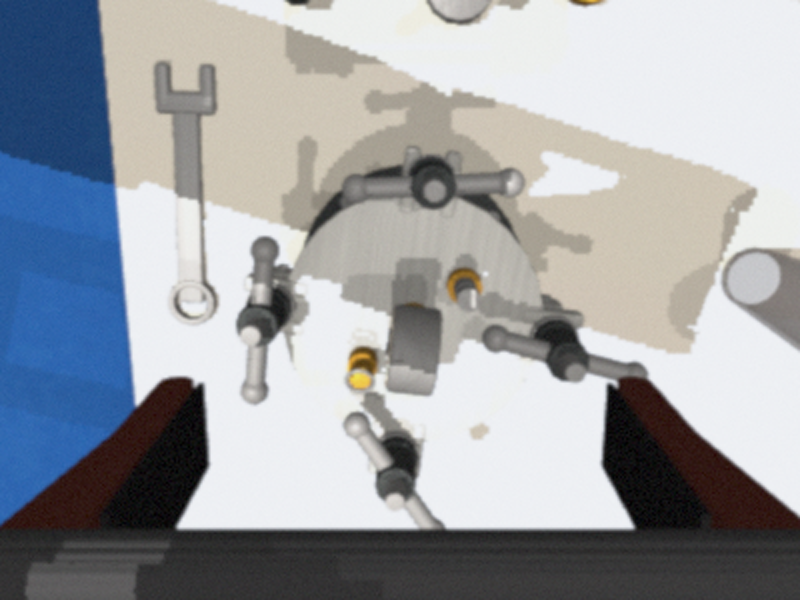

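View pics/c1z.png

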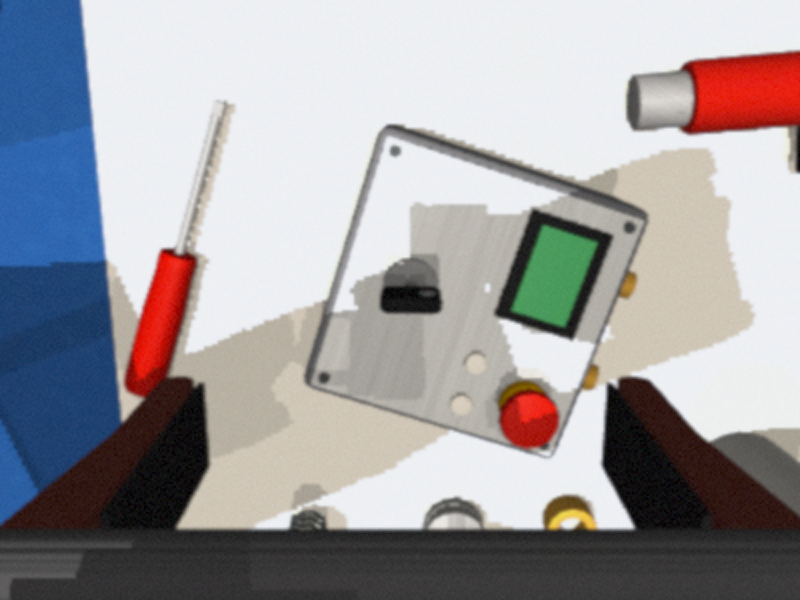

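Run:
```python
from h import *
d=np.load("pics/p1.npz"); K,T=wristT(d["p"],d["q"])
f=lambda u,v,z:onplane(K,T,(120+u/2,90+v/2),z)[:2]
N={"N":((356,188),(513,181),(434,190)),"W":((265,249),(255,392),(257,325)),"E":((495,339),(638,374),(574,370)),"S":((356,425),(430,526),(396,501))}
c={}
for k,(a,b,t) in N.items():
    A,B,C=f(*a,.147),f(*b,.147),f(*t,.172)
    dd=B-A; c[k]=(A+B)/2; print(k,A.round(4),B.round(4),"mid",c[k].round(4),"bolt",C.round(4),"len",np.hypot(*dd).round(4),"ang",np.degrees(np.arctan2(dd[1],dd[0])).round(1))
print(np.mean(list(c.values()),0),c["E"]-c["W"],c["N"]-c["S"])
d=np.load("pics/c1.npz"); K,T=wristT(d["p"],d["q"])
a=[f(u,v,.082) for u,v in[(388,128),(645,214),(549,455),(309,381)]]
print("console",np.round(a,4),np.mean(a,0))
for z in(.082,.1,.11,.121,.13): print(z,f(381,300,z),f(441,300,z))
print(f(410,292,.12))
K,T=cam("top");
```

```text
N [ 0.497  -0.1194] [ 0.5713 -0.116 ] mid [ 0.5341 -0.1177] bolt [ 0.533  -0.1176] len 0.0743 ang 2.6
W [ 0.4526 -0.1487] [ 0.4444 -0.2221] mid [ 0.4485 -0.1854] bolt [ 0.4519 -0.1798] len 0.0739 ang -96.4
E [ 0.5651 -0.194 ] [ 0.6378 -0.2123] mid [ 0.6014 -0.2031] bolt [ 0.5996 -0.2016] len 0.0749 ang -14.2
S [ 0.4953 -0.24  ] [ 0.5338 -0.2976] mid [ 0.5146 -0.2688] bolt [ 0.516  -0.2695] len 0.0693 ang -56.3
[ 0.52466229 -0.19376179] [ 0.15292139 -0.01769063] [0.01956929 0.15115851]
console [[0.5109 0.2571]
 [0.645  0.2136]
 [0.6015 0.0768]
 [0.4669 0.1209]] [0.55609982 0.16708887]
0.082 [0.5068953  0.16703535] [0.53911431 0.16709494]
0.1 [0.50742245 0.17151953] [0.53822575 0.1715765 ]
0.11 [0.50771531 0.17401074] [0.53773211 0.17406626]
0.121 [0.50803745 0.17675107] [0.5371891  0.17680499]
0.13 [0.50830103 0.17899316] [0.53674482 0.17904577]
[0.52212007 0.18053359]
```

```bash
cat >> h.py <<'E'
C=np.array([.5247,-.1938]); A0=np.radians(-7)
ANG={"E":0,"N":np.pi/2,"W":np.pi,"S":-np.pi/2}
def ctr(n): return C+.076*np.array([np.cos(A0+ANG[n]),np.sin(A0+ANG[n])])
ZU,ZD=.205,.136
def visit(n,s,travel,extra=0.,step=.07,lim=.75):
    """centre on nut n at tool angle s, turn cw by travel, then on in steps up to extra more until the torque jumps; returns end angle"""
    while s-travel-extra<-2.75: s+=np.pi
    while s>2.1: s-=np.pi
    assert s-travel-extra>-2.75,s
    c=ctr(n); t0=get_time()
    move_pose([*c,ZU],down(s)); movel([*c,ZD],v=.2); z0=get_ft_torque()[2]
    q=np.array(get_joint_pos()); k=0.
    def turn(d):
        w=q.copy(); w[5]+=d; movej(list(w))
    turn(travel); k=travel
    log=[round(get_ft_torque()[2]-z0,2)]
    while k<travel+extra-1e-6:
        k=min(k+step,travel+extra); turn(k); tz=get_ft_torque()[2]-z0; log.append(round(tz,2))
        if abs(tz)>lim: break
    j=get_joint_pos()[5]-q[5]; f=get_ft_force()
    turn(j-.2); p=get_tcp_pos(); movel([*c,ZU],v=.2)
    print(n,"turned",round(j,3),"log",log,"F",np.round(f,1),"dt",round(get_time()-t0,2),"t",round(get_time(),1))
    return s-j
E
python3 - <<'E'
from h import *
command_gripper(.57); print(get_grip_width())
e=visit("E",np.radians(-14.2+60),np.radians(27.5)+1.45)
print("end",e); im=shot("p2")
cv2.imwrite("pics/p2z.png",cv2.resize(im[:,:,::-1],(800,600)))
E
```

```text
0.5691415545513295
E turned 1.929 log [np.float64(0.32)] F [-5.2  0.6 -0.3] dt 3.79 t 7.7
end -1.1299263884652553
```

View pics/p2z.png

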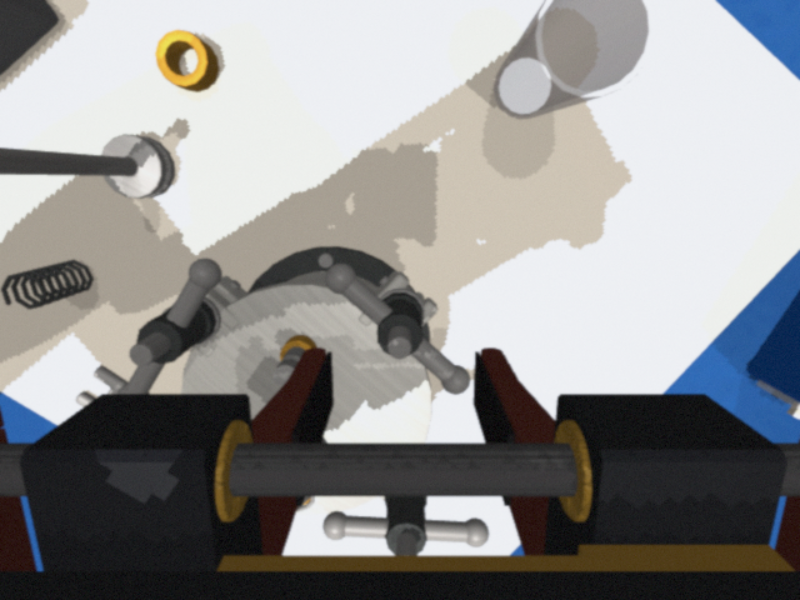

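The view shows nut E between the fingertips (bolt end at ~(400,335), balls at (340,275)/(458,378)). Its bar has turned about 80°, and nothing else moved. I'll carry on with the first pass: W, N, S.

Run:
```python
from h import *
import json
r={"E":-1.13}
for n,b in (("W",83.6),("N",2.6),("S",-56)):
    r[n]=visit(n,np.radians(b+60),np.radians(27.5)+1.45)
json.dump(r,open("r.json","w")); print(r)
move_pose([.52,-.15,.36],down(0)); im=shot("p3")
cv2.imwrite("pics/p3z.png",cv2.resize(im[90:390,120:520,::-1],None,fx=2,fy=2,interpolation=cv2.INTER_CUBIC))
```

```text
W turned 1.93 log [np.float64(0.32)] F [-7.1  4.2  3.1] dt 3.64 t 11.4
N turned 1.929 log [np.float64(0.33)] F [-5.4 -0.   6.1] dt 5.74 t 17.2
S turned 1.931 log [np.float64(0.28)] F [-6.7 -1.1  2.8] dt 3.89 t 21.1
{'E': -1.13, 'W': np.float64(-2.565729420088303), 'N': np.float64(-0.8365227415534569), 'S': np.float64(-1.8606897265765125)}
```

View pics/p3z.png

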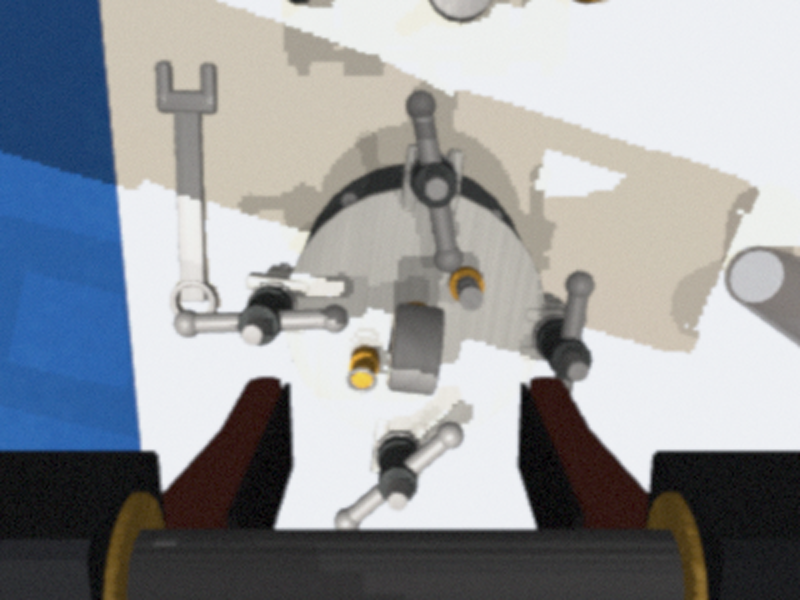

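All four bars have turned by about a quarter (N balls now at (420,105)/(448,258), W (186,322)/(336,319), S (347,519)/(452,435), E upper ball (580,285)). Next is the second pass, using torque to detect the stop.

Run:
```python
from h import *
import json
d=np.load("pics/p3.npz"); K,T=wristT(d["p"],d["q"])
f=lambda p:onplane(K,T,(120+p[0]/2,90+p[1]/2),.147)[:2]
for n,a,b,o in(("N",(420,105),(448,258),2.6),("W",(186,322),(336,319),83.6),("S",(347,519),(452,435),-56)):
    v=f(b)-f(a); t=np.degrees(np.arctan2(v[1],v[0])); print(n,"turned rad",np.radians((o-t)%180))
v=f((580,285))-ctr("E"); print("E",np.radians((-14.2-np.degrees(np.arctan2(v[1],v[0])))%180))
r=json.load(open("r.json"))
for n in "EWNS":
    r[n]=visit(n,r[n]+.35,.35+1.05,extra=.75)
json.dump(r,open("r2.json","w"))
```

```text
N turned rad 1.425316266396328
W turned rad 1.4390451644471738
S turned rad 1.4464593468917104
E 1.447521302590369Traceback (most recent call last):
  File "<stdin>", line 10, in <module>
  File "h.py", line 30, in visit
    assert s-travel-extra>-2.75,s
           ^^^^^^^^^^^^^^^^^^^^
AssertionError: -0.7799999999999998
```

Run:
```python
from h import *
import json
r=json.load(open("r.json"))
for n in "EWNS":
    r[n]=visit(n,r[n]+.35,.35+1.05,extra=.55)
json.dump(r,open("r2.json","w"))
```

```text
E turned 1.884 log [np.float64(0.3), np.float64(0.2), np.float64(0.27), np.float64(0.21), np.float64(0.24), np.float64(0.27), np.float64(0.53), np.float64(4.02)] F [-8.1  5.3  0.9] dt 5.07 t 27.5
W turned 1.884 log [np.float64(0.27), np.float64(0.15), np.float64(0.15), np.float64(0.19), np.float64(0.14), np.float64(0.1), np.float64(0.41), np.float64(3.48)] F [-4.1 -1.6  6.4] dt 7.22 t 34.7
N turned 1.746 log [np.float64(0.25), np.float64(0.15), np.float64(0.13), np.float64(0.15), np.float64(0.36), np.float64(3.21)] F [-8.   5.1  5.3] dt 4.32 t 39.0
S turned 1.748 log [np.float64(0.31), np.float64(0.15), np.float64(0.22), np.float64(0.21), np.float64(0.25), np.float64(1.86)] F [-3.5  6.5  2.7] dt 7.08 t 46.1
```

All four stops were felt: torque jumped from about 0.3 to 1.9–4 N m. Key candidates in the top view: the grey console's key (262,220) and the green look-alike's (187,412). The grey one fits, as the c1 crop (410,292) confirmed: grey box, red mushroom button, key at console (-35,0). Turning that one.

Run:
```python
from h import *
x,y=.5225,.178
p=get_tcp_pos(); movel([p[0],p[1],.27],v=.25)
move_pose([x,y,.22],down(np.pi/2)); movel([x,y,.106],v=.15,until_force=8)
print("tcp",get_tcp_pos()); z0=get_ft_torque()[2]
command_gripper(0.); print("width mm",88*get_grip_width(),"F",np.round(get_ft_force(),1),get_time())
q=np.array(get_joint_pos()); z1=get_ft_torque()[2]; log=[]
for k in [.4,.75]+list(np.arange(.8,1.11,.05)):
    w=q.copy(); w[5]+=k; movej(list(w)); t=get_ft_torque()[2]-z1; log.append((round(k,2),round(float(t),2)))
    if abs(t)>.4: break
print(log,"width",88*get_grip_width()); wait(.15)
im=shot("k1")
command_gripper(.6); wait(.2); movel([x,y,.25],v=.2)
move_pose([.52,.20,.33],down(0)); im2=shot("k2"); print(get_time())
cv2.imwrite("pics/kz.png",np.hstack([cv2.resize(im[:,:,::-1],(400,300)),im2[100:400,140:540,::-1]]))
```

```text
tcp [0.52319226 0.17801058 0.10668445]
width mm 8.776555629708197 F [-0.3 -5.1  3.1] 49.8
[(0.4, 0.21), (0.75, 0.27), (np.float64(0.8), 0.23), (np.float64(0.85), 0.2), (np.float64(0.9), 0.5)] width 9.109575271325232
54.3
```

View pics/kz.png

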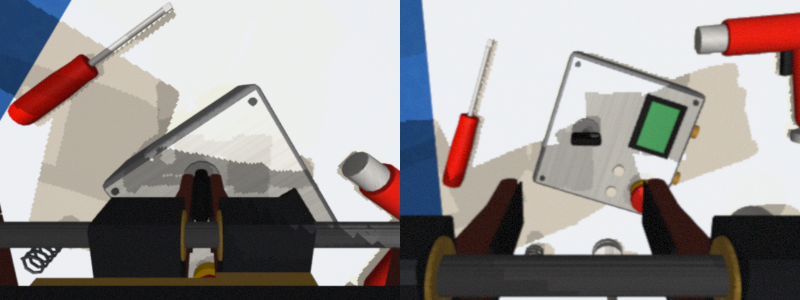

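The left view shows the key gripped at START. The right view shows it back at its original angle (586,138), with the driver, riveter and piston where they were.

Run:
```python
from h import *
print(job_done(),get_time(),get_ft_force())
```

```text
the job is handed in; nothing more can be done
the job is handed in; nothing more can be done
```

I tightened all four nuts in crisscross order, turned the grey console's key to START and let it spring back. I then handed the job in at about 54 s of the 72 s allowed; no verdict was reported.

- **First pass:** I turned the nuts in the order E, W, N, S. Camera measurements afterwards gave 1.43–1.45 rad on each.
- **Second pass:** I used the same order and turned each nut until it met its stop. Torque rose from about 0.3 to between 1.9 and 4.0 N m on all four. I did not photograph the nuts again after this pass, so the torque jumps are the evidence that they are tight.
- **Key:** The gripper held the 9 mm plate, and the torque rose to 0.5 N m at 0.9 rad of turn, which matches the START stop. The last picture shows the key back at its original angle.
- **Bystanders:** Those in the last picture (driver, riveter, piston) look unmoved, judged by eye. The barrel and beaker were not checked after the end of the second pass. The green look-alike was never approached.

No check failed or disagreed. A planned angle range once tripped my own limit check before any motion, and I shortened it. My last script also tried to read the clock and force after handing in, but got nothing back.

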